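# Zero the gauge, then hold its probe square on the marked spot

## Robot

A 7-joint arm with a two-finger parallel gripper is mounted at the origin on the work surface. World frame = base frame: x ahead of the robot, y to its left, z up, the work surface at z = 0. Lengths are in m, angles in rad, forces in N, time in s.
With the tool pointing down it reaches from about 0.4 to 0.875 m from the base axis. Payload 19.3 kg.
Tool frame: the origin (TCP) lies at the very end of the fingers, on their centre line; the grasp point (between the pads) lies 19 mm behind it; z points along the fingers, x is the direction in which the jaws open and shut, and the axes are right-handed (so a half turn about z gives the same grasp; the last joint's range is limited). The gripper opens to 85 mm and grips with 20 to 120 N. Pads are 22 mm wide; open, the fingers measure 114 mm over their backs; the gripper's body (76 mm by 85 mm) begins 54 mm behind the grasp point. The pads swing forward as they close: fully open they stand 13 mm farther back than shut.
Start: joints at [1.2, 0.521, -0.036, 1.599, 0.021, 1.021, -0.113], TCP at [0.185, -0.597, 0.231] pointing down, gripper open.
Joint ranges: [-2.91, 2.91], [-0.3, 2.13], [-1.5, 1.42], [0.17, 2.43], [-1.26, 4.41], [0.16, 1.93], [-2.52, 2.52]. Speed limits (rad/s): [1.89, 1.89, 2.39, 2.39, 3.01, 3.01, 3.01].

## Interface

Orientations are given as [roll, pitch, yaw] about the fixed x, y, z axes, in that order (R = Rz(yaw) Ry(pitch) Rx(roll)).
In Python, from workcell import observe, eyes, job_done gives the robot as it stands. The module is installed in compiled form; this text tells all that it offers.
- The arm moves only by the shell command python3 -m pendant 'ROWS' [FORCE]. ROWS is JSON, a list of rows, each an object of numbers: "dx", "dy", "dz": the shift along the tool's x, y, z in mm; "ax", "ay", "az": the turn, a rotation vector about the tool's x, y, z in degrees; "claw": the finger opening in mm, from 0 to 85.4. A call has 1 to 10 rows; each row is the pose to reach, as a shift and turn from the pose commanded when the call began, along the tool's axes at that moment; what a row does not reach only later rows make up. A row lasts 1/12 s, in which the tool goes at most 41.7 mm and 7.16 degrees, less where a joint would pass 70% of its speed; a pose out of reach is approached as far as the arm can. A call with a gripper value outside its range is refused whole. The fingers move at their own pace and stop on an object; FORCE is the grip in N (left out, the last holds). Time passes only in rows, so rows that repeat a pose let the fingers close. It gives the time, the measured TCP pose, the force and the opening at its end, in the units of the state.
- observe(): the state, without advancing time (a new reading comes with each control period).
- eyes.grab_frame(name): name is "scene" or "side" or "wrist"; returns a dict with "image" (480x640x3 uint8, blue, green, red), "fovy" (degrees; the focal length in pixels is half the picture's height over the tangent of half this angle, whatever the lens; pixels are square), "cx", "cy" (the principal point, pixels), "view" (4x4, takes a point from world to camera coordinates). Camera axes: x right, y up, looking along -z (the intrinsics and any distortion apply to the point x, -y, -z); pixel columns grow to the right and rows downward; lengths in m; the calibration is good to about 2 mm. A picture is of the moment at which its call begins. There is no depth.
- job_done(): hands the job in, once; it reports no verdict.
The state is a dict: "clock": time; "qpos": joint angles; "qd": joint speeds; "joint_efforts": joint torques, N m; "position": TCP position; "tool_rot": TCP orientation; "force": force on the tool from outside, world axes, zero at the start; "moment": the same for the moment, N m; "grip_width": finger opening in m.
Only numpy, scipy, OpenCV 4.12 (cv2) and the standard library are available. Lean on these libraries where they do the work, as an engineer would, in place of code of your own. Each camera call takes 0.05 s, during which the arm holds its last target.

## Task

First press the red-topped spring plunger on the white readout box down to its stop and let it come back up, to zero the gauge. Then lift the orange-banded probe out of its stand and hold it square to the tilted steel specimen, its brass tip on the orange dot, pressing gently so that the sprung tip is pushed about half-way in. Finish while holding it still there, and leave the other things on the bench where they are.

Things in the scene. Friction and masses are not known exactly. Their poses are not given: they have to be found in the camera images.
- zero_plunger (a joint): spring plunger standing up from the white readout box (box 110 x 120 x 45 mm high), 0 = up, 0.010 m = down at its stop; it moves straight down and springs back by itself; force 2.3 N at the start of its travel, 6.8 N at the stop
- plunger_top (a point): centre of the upper face of the plunger's head, an aluminium disc 30 mm in diameter and 10 mm thick with a red top, 83 mm above the bench when up; moves down with it
- probe_orange_grip (a point): loose probe with orange band and top, 0.1 to 0.2 kg, upright in a stand: middle of its grey handle (26 mm diameter, 62 mm long), where to grasp it. z points along the probe away from the tip. Handle top 32 mm above this point; a steel collar, 40 mm diameter, fills 30 to 36 mm below it; barrel, 24 mm diameter, on down to 76 mm below it, nose to 82 mm
- stand_orange: fixed stand of the orange probe: black base 72 mm square, tube 42 mm outside and 30 mm inside, rim 80 mm above the bench, on which the probe's collar rests; origin at the centre of its underside, z up
- probe_orange_tip_end (a point): the lowest point of the orange probe's sprung brass tip (8 mm in diameter, round end), 100 mm below the middle of the handle on the probe's axis when not pushed in; moves with the tip
- probe_orange_tip (a joint): how far the orange probe's sprung tip is pushed in: 0 = out, 0.012 m = fully in; it pushes back with 1.6 N at 0, about 4 N half-way and 6.4 N fully in
- spot (a point): centre of the orange dot, 24 mm in diameter, on the upper face of the tilted steel specimen (100 x 64 x 8 mm), about 63 mm above the bench; z points square out of the face, 20 degrees off vertical, x up the slope, y level across. It lies on a fixed fixture (base 120 x 100 mm); two blue clamps 4 mm high sit on its edges, over 18 mm from the dot's centre
- probe_green_grip (a point): bystander: middle of the handle of the other probe, the same shape but with a green band and top, loose in its own equal stand
- ref_block_center (a point): bystander: centre of a loose steel disc 60 mm in diameter, 14 mm high
- jar_mid (a point): bystander: middle of a loose white jar with a blue cap, 56 mm in diameter, 75 mm high
- spare_mid (a point): bystander: centre of a loose dark steel plate 100 x 64 x 8 mm lying flat
- brush_grip (a point): bystander: handle of a loose brush lying flat
- wrench_grip (a point): bystander: handle of a loose wrench 130 mm long lying flat

How it is judged:
By the outcome, as a careful person would: the job done as asked, in the order asked, and still so for the second after the job is handed in, while the arm keeps its last pose, push and grip.
It also fails if it takes over 54 s, if anything falls off the work surface, if the arm or the gripper's body presses on something with over 40 N, if the wrist force passes 120 N, or if a joint passes its speed limit or range.

## Working session

There is one attempt and no reset: what is moved stays moved. The work goes in short steps, Python scripts to look and compute and a shell command to move; the robot and the scene stay as the last step left them, time stands still between calls to the robot, and variables do not carry over. Pictures are saved under pics/ and viewed, and the job is handed in when it is done.

```bash
mkdir -p pics; ls
python3 - <<'E'
from workcell import observe, eyes
import cv2
print(observe())
for n in ("scene","side","wrist"):
    f=eyes.grab_frame(n); cv2.imwrite(f"pics/{n}0.png",f["image"]); print(n,{k:v for k,v in f.items() if k!="image"})
E
```

```text
pics
{'clock': 0.0, 'qpos': array([ 1.19979891,  0.52203541, -0.03632965,  1.59999047,  0.02119057,
        1.02110168, -0.11276107]), 'qd': array([ 1.60260742e-03,  6.11560301e-04, -2.29183473e-03,  1.16331138e-03,
       -1.29471190e-03, -1.48621954e-03, -9.21543317e-05]), 'joint_efforts': array([-1.33719099e-03, -9.27122927e+01,  1.97983459e+00, -3.69930947e+01,
        1.78269582e-02,  8.31012876e-03, -1.05018030e-04]), 'position': array([ 0.18504594, -0.59662852,  0.23071865]), 'tool_rot': array([ 3.14151989e+00,  1.14797714e-03, -1.26997329e+00]), 'force': array([-0.61036106,  0.1469076 ,  0.2508319 ]), 'moment': array([-0.02861897,  0.01372406,  0.04003883]), 'grip_width': 0.08535656108981948}
scene {'fovy': 49.119862785258334, 'cx': 314.83767221753175, 'cy': 237.5889660668637, 'view': array([[-0.85912068,  0.51172796, -0.00679327,  0.43143356],
       [-0.34856894, -0.575377  ,  0.73989256,  0.14126204],
       [ 0.37471502,  0.63802492,  0.67269075, -1.45684525],
       [ 0.        ,  0.        ,  0.        ,  1.        ]])}
side {'fovy': 42.391925728867264, 'cx': 315.691690462457, 'cy': 246.03007150576357, 'view': array([[-0.67315482, -0.73946403, -0.00745188,  0.43984074],
       [ 0.50337726, -0.46557385,  0.72790956, -0.32057691],
       [-0.54173234,  0.48624472,  0.68563266, -0.94483994],
       [ 0.        ,  0.        ,  0.        ,  1.        ]])}
wrist {'fovy': 66.22741776546573, 'cx': 317.9857304255602, 'cy': 243.8729422797385, 'view': array([[ 2.96355773e-01, -9.55077618e-01, -1.01160509e-05,
        -6.24681040e-01],
       [ 9.12326330e-01,  2.83093397e-01, -2.95835759e-01,
         3.73837047e-02],
       [ 2.82548976e-01,  8.76634060e-02,  9.55238820e-01,
        -3.79332371e-01],
       [ 0.00000000e+00,  0.00000000e+00,  0.00000000e+00,
         1.00000000e+00]])}
```

View pics/scene0.png

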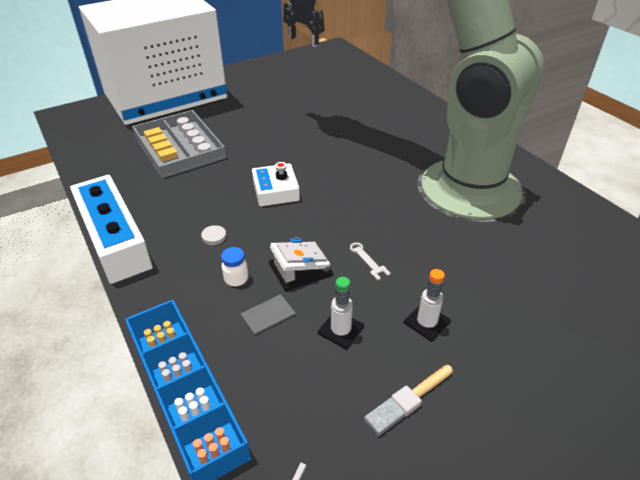

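View pics/side0.png

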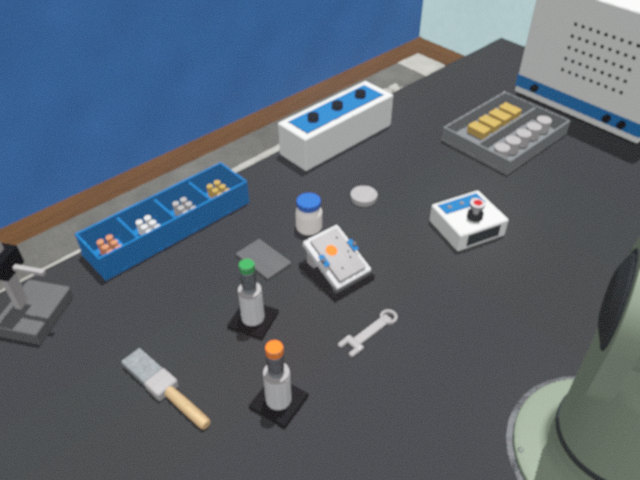

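View pics/wrist0.png

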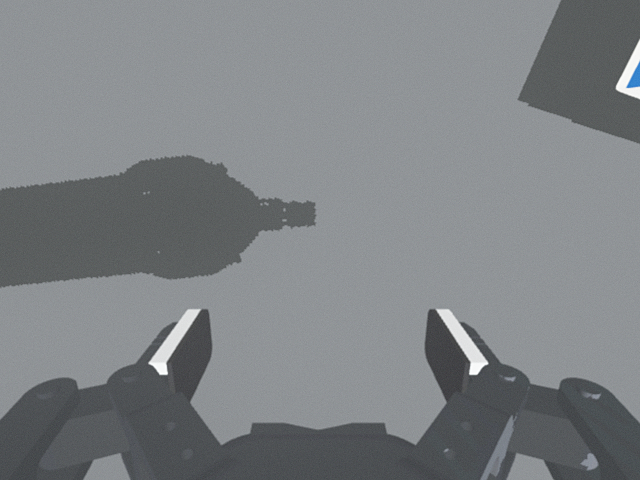

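```bash
cat > h.py <<'E'
import numpy as np, cv2
from workcell import observe, eyes
from scipy.spatial.transform import Rotation as R
def ray(f,u,v):
    F=f["image"].shape[0]/2/np.tan(np.radians(f["fovy"])/2)
    V=np.array(f["view"]); d=np.array([(u-f["cx"])/F,-(v-f["cy"])/F,-1.0])
    Rm=V[:3,:3]; return -Rm.T@V[:3,3], Rm.T@d/np.linalg.norm(d)
def plane(f,u,v,z):
    o,d=ray(f,u,v); return o+d*(z-o[2])/d[2]
def proj(f,p):
    F=f["image"].shape[0]/2/np.tan(np.radians(f["fovy"])/2)
    V=np.array(f["view"]); c=V[:3,:3]@np.asarray(p)+V[:3,3]
    return f["cx"]+F*c[0]/-c[2], f["cy"]-F*c[1]/-c[2]
def tri(rays):
    A=np.zeros((3,3));b=np.zeros(3)
    for o,d in rays:
        P=np.eye(3)-np.outer(d,d);A+=P;b+=P@o
    x=np.linalg.solve(A,b); return x,[np.linalg.norm((np.eye(3)-np.outer(d,d))@(x-o)) for o,d in rays]
def blobs(f,lo,hi,minA=15):
    m=cv2.inRange(cv2.cvtColor(f["image"],cv2.COLOR_BGR2HSV),np.array(lo),np.array(hi))
    n,l,s,c=cv2.connectedComponentsWithStats(m)
    return [(c[i].round(1),s[i][:5]) for i in range(1,n) if s[i][4]>=minA]
def crop(f,u0,v0,w,h,k,name):
    cv2.imwrite(name,cv2.resize(f["image"][v0:v0+h,u0:u0+w],None,fx=k,fy=k,interpolation=cv2.INTER_CUBIC))
E
python3 - <<'E'
from h import *
for n in ("scene","side"):
    f=eyes.grab_frame(n)
    print(n,"orange");[print(*b) for b in blobs(f,(5,170,150),(16,255,255))]
    print("red");[print(*b) for b in blobs(f,(172,120,100),(180,255,255),8)+blobs(f,(0,120,100),(4,255,255),8)]
    print("green");[print(*b) for b in blobs(f,(50,120,80),(80,255,255))]
    if n=="scene": crop(f,230,140,240,200,3,"pics/c_scene.png")
    else: crop(f,200,170,320,260,2.4,"pics/c_side.png")
E
```

```text
scene orange
[436.  277.2] [429 269  16  14  84]
red
[280.3 164.4] [278 163   6   4  20]
green
[342.3 283.2] [336 277  14  14 156]
side orange
[331.1 249.9] [327 247   9   7  42]
[273.7 348.3] [266 340  17  18 214]
red
[477.5 202.4] [475 201   6   4  18]
green
[245.8 264. ] [239 260  15   9 111]
[246.8 271.5] [241 269  13   5  32]
```

View pics/c_scene.png

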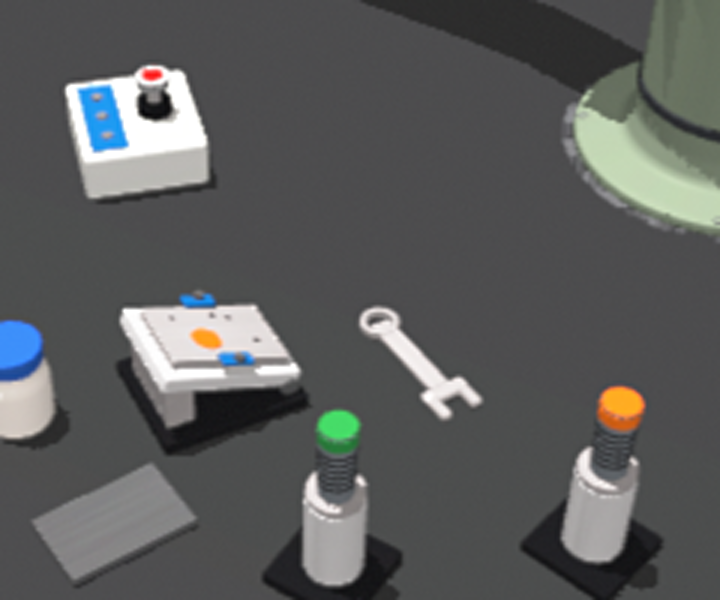

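View pics/c_side.png

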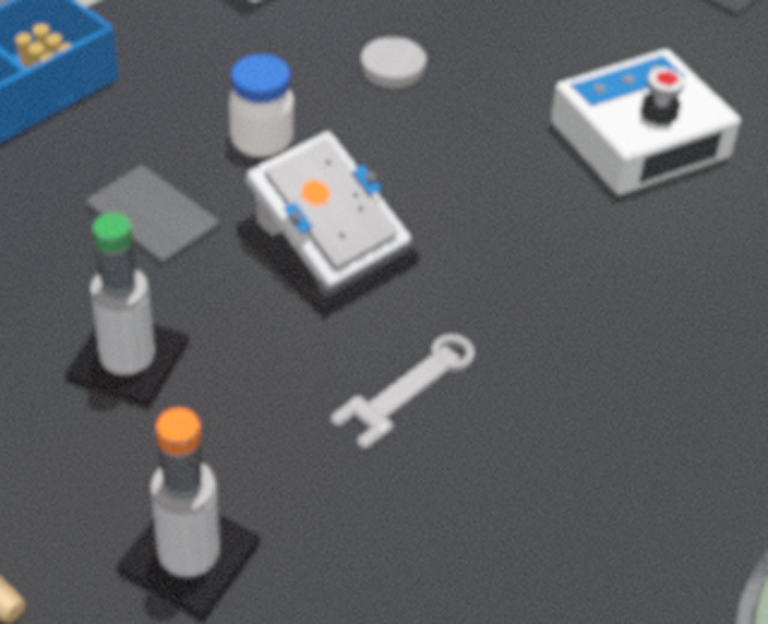

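Run:
```python
from h import *
A=eyes.grab_frame("scene");B=eyes.grab_frame("side")
def T(name,a,b,z=None):
    x,r=tri([ray(A,*a),ray(B,*b)])
    print(name,(x*1000).round(1),"res",(np.array(r)*1000).round(1), *( [] if z is None else [(plane(A,*a,z)*1000).round(1)[:2],(plane(B,*b,z)*1000).round(1)[:2]]))
for f,hi in ((A,300),(B,300)):
    print("or",[ (b[0],b[1]) for b in blobs(f,(4,120,150),(18,255,255),20)])
T("red",(280.5,164.6),(477.6,202.5),.083)
T("dot",(299,253),(331.2,250.1),.063)
T("otop",(437,274),(274,345.5),.148)
T("gtop",(342.5,281),(246.5,261.5),.148)
# white tray/specimen corners crop coords
ca=lambda u,v:(230+u/3,140+v/3); cb=lambda u,v:(200+u/2.4,170+v/2.4)
T("hiL",ca(122,318),cb(325,134))   # guess
A2=A["image"].copy();
crop(A,260,230,80,70,9,"pics/spA.png");crop(B,290,210,90,90,6.6,"pics/spB.png")
crop(A,245,150,65,65,9,"pics/bxA.png")
```

```text
or [(array([298.5, 252.4]), array([294, 250,  10,   6,  45], dtype=int32)), (array([436.1, 276.7]), array([429, 269,  16,  15, 117], dtype=int32)), (array([222.1, 439.3]), array([216, 428,  13,  24, 149], dtype=int32)), (array([211.1, 445.1]), array([205, 434,  13,  24, 155], dtype=int32)), (array([200. , 451.1]), array([194, 440,  13,  24, 151], dtype=int32))]
or [(array([108.2, 247.4]), array([101, 244,  15,   9,  34], dtype=int32)), (array([331.1, 249.9]), array([326, 246,  11,   9,  77], dtype=int32)), (array([273.9, 348.5]), array([265, 339,  19,  20, 307], dtype=int32))]
red [ 451.6 -263.3   81. ] res [0.5 0.5] [ 453.1 -259.7] [ 450.6 -261.8]
dot [566.8  38.6  60.9] res [1.3 1.3] [568.1  42.3] [566.   38.7]
otop [410.4 304.8 146.7] res [1.8 1.8] [411.7 307.7] [410.3 303.4]
gtop [576.8 227.6 148.9] res [2. 2.] [576.7 229.4] [578.8 224.8]
hiL [611.1 -14.5  62. ] res [1.8 1.8]
```

View pics/spA.png

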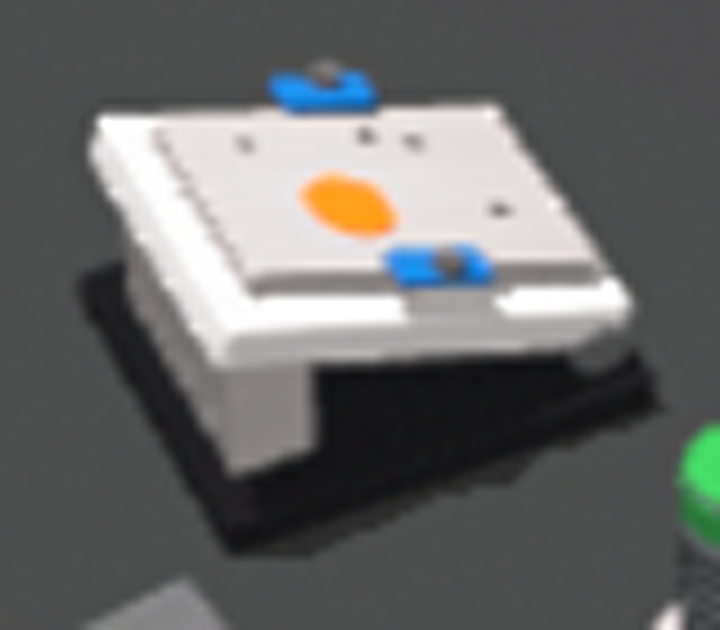

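View pics/spB.png

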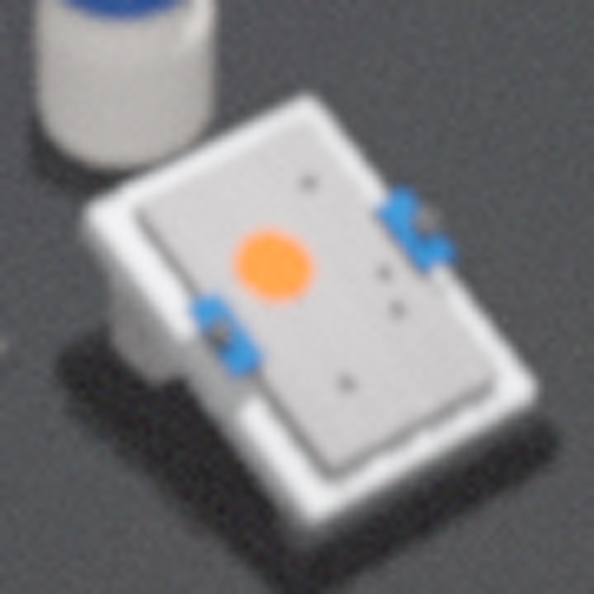

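Run:
```python
from h import *
A=eyes.grab_frame("scene");B=eyes.grab_frame("side")
ca=lambda u,v:(260+u/9-.5,230+v/9-.5); cb=lambda u,v:(290+u/6.6-.4,210+v/6.6-.4)
P=[]
for n,a,b in [("t1",(228,340),(92,215)),("t2",(100,118),(308,95)),("t3",(500,108),(530,385)),("t4",(628,305),(312,520)),
 ("s4",(600,270),(335,465)),("s1",(255,272),(145,210)),("h1",(245,143),(308,182)),("h2",(365,135),(385,272)),("h3",(412,141),(397,310)),("h4",(500,208),(345,382)),("dot",(350,206),(275,266))]:
    x,r=tri([ray(A,*ca(*a)),ray(B,*cb(*b))]); P.append(x); print(n,(x*1000).round(1),(np.array(r)*1000).round(1))
P=np.array(P)
for nm,Q in (("tray",P[:4]),("spec",P[4:]),("holes",P[6:])):
    c=Q.mean(0);n=np.linalg.svd(Q-c)[2][2];n*=np.sign(n[2]);print(nm,n.round(3),"tilt",np.degrees(np.arccos(n[2])).round(1),"up az",np.degrees(np.arctan2(-n[1],-n[0])).round(1))
u=(P[0]+P[1]-P[2]-P[3]);print("long axis az",np.degrees(np.arctan2(u[1],u[0])),np.degrees(np.arctan2(u[2],np.hypot(u[0],u[1]))))
v=P[5]-P[4];print("spec edge az",np.degrees(np.arctan2(v[1],v[0])))
v=P[1]-P[0];print("short az",np.degrees(np.arctan2(v[1],v[0])), np.linalg.norm(v))
```

```text
t1 [617.   65.2  64.5] [1. 1.]
t2 [609.3 -15.8  68.9] [0.4 0.4]
t3 [501.   -2.1  32.7] [1.5 1.5]
t4 [509.1  76.9  28.6] [0.5 0.5]
s4 [512.8  66.4  37.5] [2.3 2.3]
s1 [603.3  55.6  71.1] [0.1 0.1]
h1 [581.9  10.3  67.9] [0.4 0.4]
h2 [548.2  11.1  55.1] [0.5 0.5]
h3 [537.3  16.5  51.5] [0. 0.]
h4 [528.7  45.9  47.9] [0.2 0.2]
dot [567.3  37.5  61.2] [0.5 0.5]
tray [-0.306  0.08   0.948] tilt 18.5 up az -14.7
spec [-0.331  0.081  0.94 ] tilt 19.9 up az -13.8
holes [-0.336  0.024  0.942] tilt 19.7 up az -4.1
long axis az -6.716480164564073 18.304792045511103
spec edge az -6.841471103484272
short az -95.39746451643255 0.0814836137655068
```

```bash
cat >> h.py <<'E'
def cur():
    s=observe(); return s,np.array(s["position"]),R.from_euler("xyz",s["tool_rot"])
def down(yaw): return R.from_euler("xyz",[np.pi,0,yaw])
def go(p,Rt):
    s,p0,R0=cur(); d=R0.inv().apply(np.asarray(p)-p0)*1000; a=np.degrees((R0.inv()*Rt).as_rotvec())
    print("d",d.round(1),"a",a.round(2),"rows>=",max(np.linalg.norm(d)/41.7,np.linalg.norm(a)/7.16).round(1)); return d,a
E
python3 - <<'E'
from h import *
f=eyes.grab_frame("wrist"); s,p,Rt=cur()
c=-f["view"][:3,:3].T@f["view"][:3,3]; print("cam in tool",(Rt.inv().apply(c-p)*1000).round(1), "look in tool",Rt.inv().apply(-f["view"][2,:3]).round(3))
go([.4516,-.263,.22],down(-.527))
E
```

```text
cam in tool [  -0.2  -76.6 -142.6] look in tool [0.001 0.296 0.955]
d [-240.  -353.4   11.3] a [ -0.     0.   -42.57] rows>= 10.2
```

```bash
python3 -m pendant '[{"dx":-24,"dy":-35,"az":-4.3},{"dx":-48,"dy":-70,"az":-8.6},{"dx":-72,"dy":-105,"az":-13},{"dx":-96,"dy":-140,"az":-17},{"dx":-120,"dy":-176,"dz":5,"az":-21},{"dx":-144,"dy":-211,"dz":8,"az":-26},{"dx":-168,"dy":-247,"dz":11,"az":-30},{"dx":-192,"dy":-282,"dz":11,"az":-34},{"dx":-216,"dy":-318,"dz":11,"az":-38.5},{"dx":-240,"dy":-353,"dz":11,"az":-42.6}]'
python3 -m pendant '[{"dx":0},{"dx":0}]'
python3 - <<'E'
from h import *
go([.4516,-.263,.22],down(-.527))
f=eyes.grab_frame("wrist"); cv2.imwrite("pics/w1.png",f["image"])
b=blobs(f,(172,120,100),(180,255,255),30)+blobs(f,(0,120,100),(4,255,255),30)
for x in b: print(x, (plane(f,*x[0],.083)*1000).round(1))
E
```

```text
d [-240.  -353.4   11.3] a [ -0.     0.   -42.57] rows>= 10.2schema error: expected keys dx, dy, dz, ax, ay, az, claw
schema error: expected keys dx, dy, dz, ax, ay, az, claw
```

View pics/w1.png

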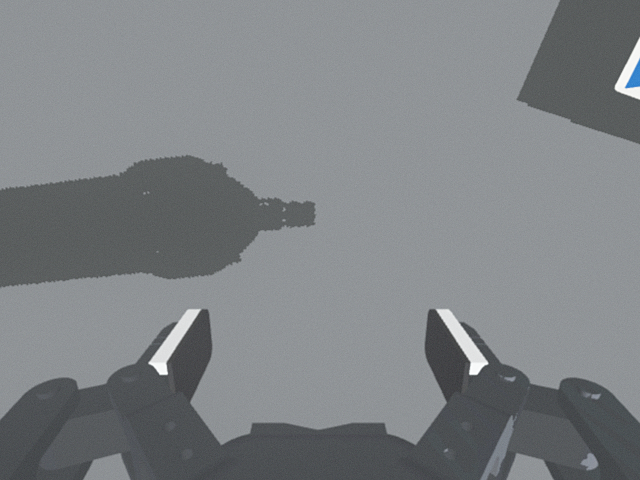

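```bash
python3 -m pendant '[{"dx":-80,"dy":-118,"dz":0,"ax":0,"ay":0,"az":-14,"claw":85},{"dx":-160,"dy":-235,"dz":0,"ax":0,"ay":0,"az":-28,"claw":85},{"dx":-240,"dy":-353,"dz":11,"ax":0,"ay":0,"az":-42.6,"claw":85},{"dx":-240,"dy":-353,"dz":11,"ax":0,"ay":0,"az":-42.6,"claw":85},{"dx":-240,"dy":-353,"dz":11,"ax":0,"ay":0,"az":-42.6,"claw":85},{"dx":-240,"dy":-353,"dz":11,"ax":0,"ay":0,"az":-42.6,"claw":85},{"dx":-240,"dy":-353,"dz":11,"ax":0,"ay":0,"az":-42.6,"claw":85},{"dx":-240,"dy":-353,"dz":11,"ax":0,"ay":0,"az":-42.6,"claw":85},{"dx":-240,"dy":-353,"dz":11,"ax":0,"ay":0,"az":-42.6,"claw":85},{"dx":-240,"dy":-353,"dz":11,"ax":0,"ay":0,"az":-42.6,"claw":85}]' 30
python3 -m pendant '[{"dx":0,"dy":0,"dz":0,"ax":0,"ay":0,"az":0,"claw":85},{"dx":0,"dy":0,"dz":0,"ax":0,"ay":0,"az":0,"claw":85}]'
python3 - <<'E'
from h import *
go([.4516,-.263,.22],down(-.527))
f=eyes.grab_frame("wrist"); cv2.imwrite("pics/w2.png",f["image"])
b=blobs(f,(172,120,100),(180,255,255),30)+blobs(f,(0,120,100),(4,255,255),30)
for x in b: print(x, (plane(f,*x[0],.083)*1000).round(1))
E
```

```text
clock: 1.38
position: [0.4457, -0.2696, 0.2208]
tool_rot: [3.142, -0.001, -0.527]
force: [0.1, -0.5, -0.0]
grip_width: 0.0855
clock: 1.55
position: [0.4462, -0.2691, 0.2207]
tool_rot: [-3.141, -0.0, -0.522]
force: [0.2, -0.3, -0.1]
grip_width: 0.0849
d [ 1.7 -8.   0.7] a [-0.03 -0.01  0.28] rows>= 0.2
```

View pics/w2.png

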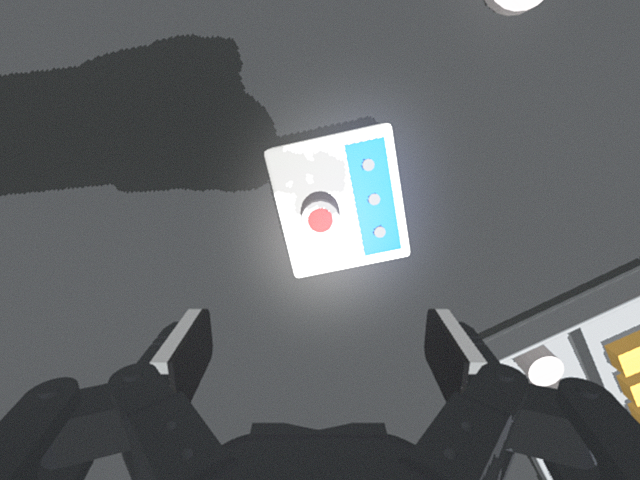

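Run:
```python
from h import *
f=eyes.grab_frame("wrist"); s,p,Rt=cur(); print(s["clock"],p)
b=blobs(f,(165,80,60),(180,255,255),30)+blobs(f,(0,80,60),(6,255,255),30)
for x in b: print(x, (plane(f,*x[0],.083)*1000).round(1))
q=plane(f,320,220,.083); print(q)
go([q[0],q[1],.11],down(-.527))
```

```text
1.65 [ 0.44442825 -0.27170623  0.22061431]
(array([321.4, 216.8]), array([309, 206,  23,  23, 351], dtype=int32)) [ 453.8 -262.5   83. ]
(array([312.2, 216.6]), array([309, 207,   8,  21,  50], dtype=int32)) [ 447.7 -258.8   83. ]
[ 0.45157833 -0.26421516  0.083     ]
d [  2.4 -10.1 110.6] a [0.02 0.01 0.01] rows>= 2.7
```

```bash
python3 -m pendant '[{"dx":0,"dy":0,"dz":0,"ax":0,"ay":0,"az":0,"claw":0},{"dx":0,"dy":0,"dz":0,"ax":0,"ay":0,"az":0,"claw":0},{"dx":0,"dy":0,"dz":0,"ax":0,"ay":0,"az":0,"claw":0},{"dx":0,"dy":0,"dz":0,"ax":0,"ay":0,"az":0,"claw":0}]'
python3 - <<'E'
from h import *
f=eyes.grab_frame("wrist"); s,p,Rt=cur(); print(s["clock"],p)
cv2.imwrite("pics/w3.png",f["image"])
m=cv2.cvtColor(f["image"],cv2.COLOR_BGR2HSV);h,S,v=cv2.split(m);mm=(((h>165)|(h<7))&(S>80)&(v>60))
ys,xs=np.where(mm[150:290,260:380]); u,v=xs.mean()+260,ys.mean()+150; q=plane(f,u,v,.083); print(u,v,q)
go([.4525,-.263,.11],down(-.527))
E
```

```text
clock: 1.98
position: [0.4444, -0.2718, 0.2207]
tool_rot: [3.142, -0.0, -0.528]
force: [0.2, 0.5, 0.4]
grip_width: 0.0385
2.0333 [ 0.44446332 -0.27164515  0.22065171]
319.4661458333333 215.03125 [ 0.45260011 -0.2616066   0.083     ]
d [  2.6 -11.5 110.7] a [ 0.    0.   -0.02] rows>= 2.7
```

```bash
python3 -m pendant '[{"dx":2.3,"dy":-12,"dz":36,"ax":0,"ay":0,"az":0,"claw":0},{"dx":2.3,"dy":-12,"dz":72,"ax":0,"ay":0,"az":0,"claw":0},{"dx":2.3,"dy":-12,"dz":106,"ax":0,"ay":0,"az":0,"claw":0},{"dx":2.3,"dy":-12,"dz":122,"ax":0,"ay":0,"az":0,"claw":0},{"dx":2.3,"dy":-12,"dz":128,"ax":0,"ay":0,"az":0,"claw":0},{"dx":2.3,"dy":-12,"dz":128,"ax":0,"ay":0,"az":0,"claw":0},{"dx":2.3,"dy":-12,"dz":128,"ax":0,"ay":0,"az":0,"claw":0}]'
python3 - <<'E'
from h import *
for n in ("scene","side"):
    f=eyes.grab_frame(n); u,v=proj(f,[.4525,-.2625,.083]); print(n,u,v); crop(f,int(u)-45,int(v)-45,90,90,6,f"pics/pre_{n}.png")
s,p,_=cur();print(s["clock"],p,s["grip_width"],s["force"])
E
```

```text
clock: 2.62
position: [0.4532, -0.2623, 0.0934]
tool_rot: [-3.142, -0.001, -0.527]
force: [1.0, 0.9, 0.9]
grip_width: 0.0004
scene 280.2206602713992 164.01512315452732
side 477.06629685575746 201.9316454519975
2.7167 [ 0.45346945 -0.26249065  0.09401405] 0.00027877675638808075 [-0.35802467  0.25383699  0.4049706 ]
```

View pics/pre_scene.png

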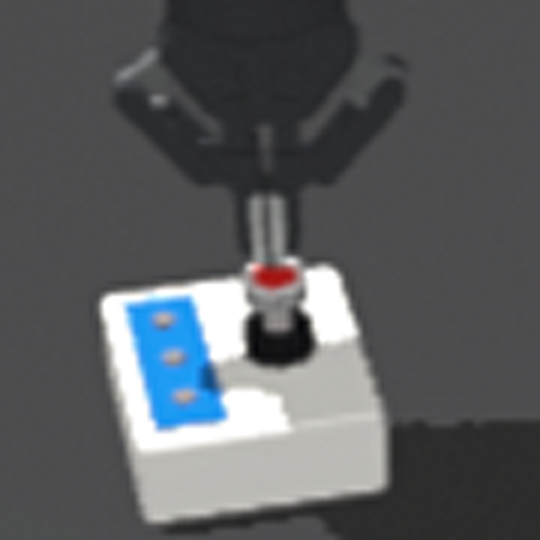

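View pics/pre_side.png

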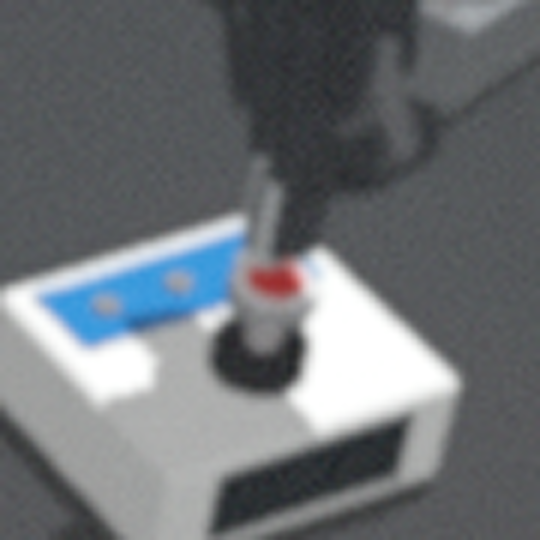

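```bash
python3 -m pendant '[{"dx":0,"dy":0,"dz":6,"ax":0,"ay":0,"az":0,"claw":0},{"dx":0,"dy":0,"dz":10,"ax":0,"ay":0,"az":0,"claw":0},{"dx":0,"dy":0,"dz":14,"ax":0,"ay":0,"az":0,"claw":0},{"dx":0,"dy":0,"dz":17,"ax":0,"ay":0,"az":0,"claw":0},{"dx":0,"dy":0,"dz":17,"ax":0,"ay":0,"az":0,"claw":0},{"dx":0,"dy":0,"dz":17,"ax":0,"ay":0,"az":0,"claw":0}]'
```

```text
clock: 3.22
position: [0.4531, -0.2623, 0.0757]
tool_rot: [3.142, -0.001, -0.527]
force: [0.8, -2.8, 6.0]
grip_width: 0.0
```

```bash
for i in 1 2 3; do :; done; python3 -m pendant '[{"dx":0,"dy":0,"dz":2,"ax":0,"ay":0,"az":0,"claw":0},{"dx":0,"dy":0,"dz":2.5,"ax":0,"ay":0,"az":0,"claw":0},{"dx":0,"dy":0,"dz":2.5,"ax":0,"ay":0,"az":0,"claw":0},{"dx":0,"dy":0,"dz":2.5,"ax":0,"ay":0,"az":0,"claw":0}]'
```

```text
clock: 3.55
position: [0.4531, -0.2623, 0.0734]
tool_rot: [3.142, -0.001, -0.527]
force: [1.0, -1.3, 6.4]
grip_width: -0.0001
```

```bash
python3 -m pendant '[{"dx":0,"dy":0,"dz":1,"ax":0,"ay":0,"az":0,"claw":0},{"dx":0,"dy":0,"dz":1,"ax":0,"ay":0,"az":0,"claw":0},{"dx":0,"dy":0,"dz":1,"ax":0,"ay":0,"az":0,"claw":0}]'
```

```text
clock: 3.8
position: [0.4531, -0.2623, 0.0729]
tool_rot: [3.141, -0.001, -0.527]
force: [-2.0, -0.7, 18.0]
grip_width: 0.0001
```

```bash
python3 -m pendant '[{"dx":0,"dy":0,"dz":-15,"ax":0,"ay":0,"az":0,"claw":0},{"dx":0,"dy":0,"dz":-50,"ax":0,"ay":0,"az":0,"claw":0},{"dx":0,"dy":0,"dz":-90,"ax":0,"ay":0,"az":0,"claw":85},{"dx":0,"dy":0,"dz":-130,"ax":0,"ay":0,"az":0,"claw":85},{"dx":0,"dy":0,"dz":-165,"ax":0,"ay":0,"az":0,"claw":85},{"dx":0,"dy":0,"dz":-165,"ax":0,"ay":0,"az":0,"claw":85}]'
python3 - <<'E'
from h import *
f=eyes.grab_frame("side"); crop(f,432,157,90,90,6,f"pics/post_side.png"); print(blobs(f,(172,120,100),(180,255,255),8))
go([.545,.039,.25],down(0))
E
```

```text
clock: 4.3
position: [0.4548, -0.2628, 0.2433]
tool_rot: [-3.141, -0.008, -0.527]
force: [0.8, 0.1, -0.2]
grip_width: 0.0485
[]
d [ -72.7 -306.5  -10.1] a [  0.07  -0.28 -30.18] rows>= 7.6
```

View pics/post_side.png

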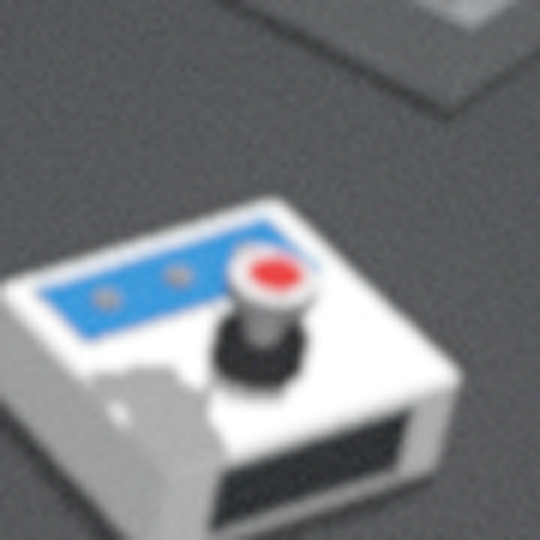

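The plunger head is back up, with its red top near (272,272) in the crop as before. Next I move above the specimen for a closer look.

```bash
python3 -m pendant '[{"dx":-72,"dy":-306,"dz":-10,"ax":0,"ay":0,"az":-30.2,"claw":85},{"dx":-72,"dy":-306,"dz":-10,"ax":0,"ay":0,"az":-30.2,"claw":85},{"dx":-72,"dy":-306,"dz":-10,"ax":0,"ay":0,"az":-30.2,"claw":85},{"dx":-72,"dy":-306,"dz":-10,"ax":0,"ay":0,"az":-30.2,"claw":85},{"dx":-72,"dy":-306,"dz":-10,"ax":0,"ay":0,"az":-30.2,"claw":85},{"dx":-72,"dy":-306,"dz":-10,"ax":0,"ay":0,"az":-30.2,"claw":85},{"dx":-72,"dy":-306,"dz":-10,"ax":0,"ay":0,"az":-30.2,"claw":85},{"dx":-72,"dy":-306,"dz":-10,"ax":0,"ay":0,"az":-30.2,"claw":85},{"dx":-72,"dy":-306,"dz":-10,"ax":0,"ay":0,"az":-30.2,"claw":85},{"dx":-72,"dy":-306,"dz":-10,"ax":0,"ay":0,"az":-30.2,"claw":85}]'
python3 -m pendant '[{"dx":0,"dy":0,"dz":0,"ax":0,"ay":0,"az":0,"claw":85},{"dx":0,"dy":0,"dz":0,"ax":0,"ay":0,"az":0,"claw":85},{"dx":0,"dy":0,"dz":0,"ax":0,"ay":0,"az":0,"claw":85},{"dx":0,"dy":0,"dz":0,"ax":0,"ay":0,"az":0,"claw":85}]'
python3 - <<'E'
from h import *
f=eyes.grab_frame("wrist"); cv2.imwrite("pics/w4.png",f["image"]); np.save("w4view.npy",f["view"])
for x in blobs(f,(4,120,120),(18,255,255),50): print(x, (plane(f,*x[0],.063)*1000).round(1))
E
```

```text
clock: 5.18
position: [0.5438, 0.0401, 0.246]
tool_rot: [-3.141, 0.002, 0.003]
force: [0.0, -1.4, -0.5]
grip_width: 0.0846
clock: 5.52
position: [0.5442, 0.0378, 0.2471]
tool_rot: [3.141, 0.0, -0.001]
force: [0.4, 0.6, 0.1]
grip_width: 0.0848
```

View pics/w4.png

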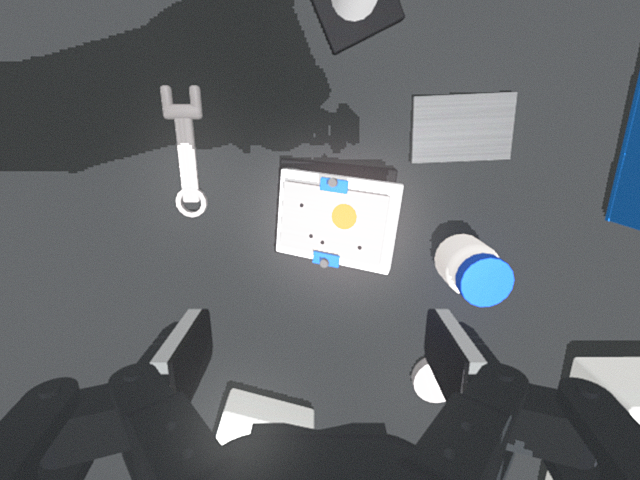

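Run:
```python
from h import *
f=eyes.grab_frame("wrist"); np.save("w5view.npy",f["view"]); cv2.imwrite("pics/w5.png",f["image"])
for x in blobs(f,(14,120,120),(28,255,255),50): print(x, (plane(f,*x[0],.063)*1000).round(1))
crop(f,270,155,140,125,5.5,"pics/w5c.png")
```

```text
(no output)
```

View pics/w5c.png

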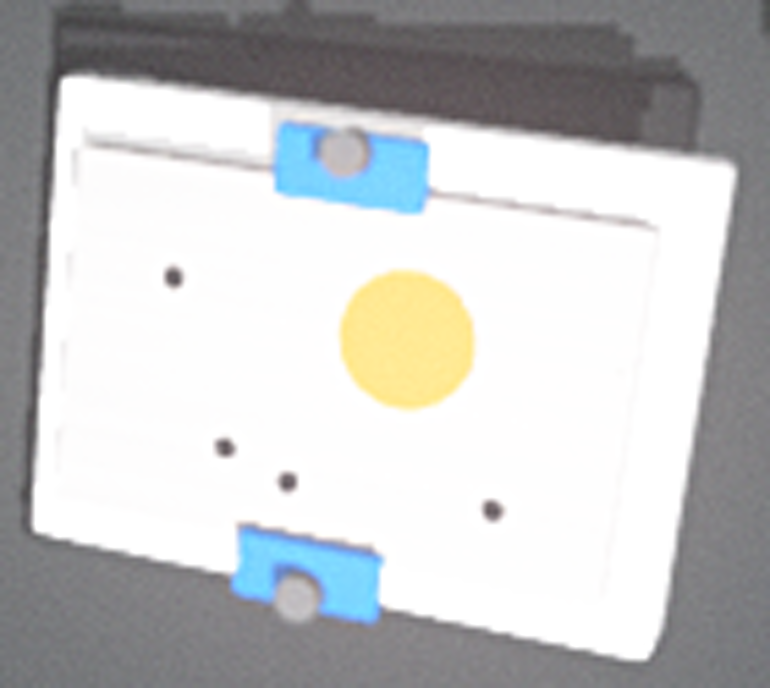

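Run:
```python
from h import *
f=eyes.grab_frame("wrist")
f["view"]=np.load("w5view.npy")
A=eyes.grab_frame("scene");B=eyes.grab_frame("side")
cw=lambda u,v:(270+(u+.5)/5.5-.5,155+(v+.5)/5.5-.5)
ca=lambda u,v:(260+u/9-.5,230+v/9-.5); cb=lambda u,v:(290+u/6.6-.4,210+v/6.6-.4)
P={}
for n,a,b,c in [("h1",(245,143),(308,182),(491,510)),("h2",(365,135),(385,272),(288,481)),("h3",(412,141),(397,310),(225,447)),("h4",(500,208),(345,382),(173,276)),("dot",(350,206),(275,266),(407,339))]:
    x,r=tri([ray(A,*ca(*a)),ray(B,*cb(*b)),ray(f,*cw(*c))]); P[n]=x; print(n,(x*1000).round(1),(np.array(r)*1000).round(1))
Q=np.array(list(P.values()));c=Q.mean(0);n=np.linalg.svd(Q-c)[2][2];n*=np.sign(n[2]);print(n.round(3),"tilt",np.degrees(np.arccos(n[2])),"az",np.degrees(np.arctan2(-n[1],-n[0])))
dot=plane(f,*cw(407,339),.063);print("dot wrist@63",dot, "scene/side",plane(A,*ca(350,206),.063),plane(B,*cb(275,266),.063))
def pl(u,v,n,off=0):
    o,d=ray(f,*cw(u,v));return o+d*((dot+off*n-o)@n)/(d@n)
az=np.radians(-7)
for i in range(6):
    n=np.array([-np.sin(np.radians(20))*np.cos(az),-np.sin(np.radians(20))*np.sin(az),np.cos(np.radians(20))])
    E=[]
    for name,p,q,off in [("specTop",(95,145),(650,226),0),("trayTop",(65,75),(735,162),-.008),("trayBot",(33,532),(648,660),-.008)]:
        v=pl(*q,n,off)-pl(*p,n,off);E.append(np.arctan2(v[1],v[0]))
    W=[]
    for p,q,off in [((33,532),(65,75),-.008),((648,660),(735,162),-.008)]:
        v=pl(*q,n,off)-pl(*p,n,off);W.append(np.arctan2(v[1],v[0])-np.pi/2)
    az=np.mean(E[:])
print("edges az",np.degrees(E),"perp",np.degrees(W)); print(n)
```

```text
h1 [582.2  10.5  68. ] [0.4 0.6 0.6]
h2 [548.5  11.4  55.2] [0.4 0.8 0.7]
h3 [537.6  16.7  51.5] [0.3 0.4 0.6]
h4 [528.9  46.1  47.9] [0.2 0.4 0.4]
dot [567.8  37.9  61.4] [0.5 0.9 0.9]
[-0.337  0.023  0.941] tilt 19.744727451037928 az -3.8708053318600504
dot wrist@63 [0.56852971 0.03873664 0.063     ] scene/side [0.56829472 0.03984992 0.063     ] [0.56627577 0.0381846  0.063     ]
edges az [-5.32345601 -5.03504478 -5.14196593] perp [-5.79358555 -6.03148806]
[-0.34063042  0.03080093  0.93969262]
```

Run:
```python
from h import *
go([.4105,.305,.26],down(.64))
```

```text
d [-133.7 -266.5  -12.9] a [  0.    -0.   -36.66] rows>= 7.2
```

```bash
python3 -m pendant '[{"dx":-134,"dy":-266,"dz":-13,"ax":0,"ay":0,"az":-36.6,"claw":85},{"dx":-134,"dy":-266,"dz":-13,"ax":0,"ay":0,"az":-36.6,"claw":85},{"dx":-134,"dy":-266,"dz":-13,"ax":0,"ay":0,"az":-36.6,"claw":85},{"dx":-134,"dy":-266,"dz":-13,"ax":0,"ay":0,"az":-36.6,"claw":85},{"dx":-134,"dy":-266,"dz":-13,"ax":0,"ay":0,"az":-36.6,"claw":85},{"dx":-134,"dy":-266,"dz":-13,"ax":0,"ay":0,"az":-36.6,"claw":85},{"dx":-134,"dy":-266,"dz":-13,"ax":0,"ay":0,"az":-36.6,"claw":85},{"dx":-134,"dy":-266,"dz":-13,"ax":0,"ay":0,"az":-36.6,"claw":85},{"dx":-134,"dy":-266,"dz":-13,"ax":0,"ay":0,"az":-36.6,"claw":85},{"dx":-134,"dy":-266,"dz":-13,"ax":0,"ay":0,"az":-36.6,"claw":85}]'
python3 -m pendant '[{"dx":0,"dy":0,"dz":0,"ax":0,"ay":0,"az":0,"claw":85},{"dx":0,"dy":0,"dz":0,"ax":0,"ay":0,"az":0,"claw":85},{"dx":0,"dy":0,"dz":0,"ax":0,"ay":0,"az":0,"claw":85},{"dx":0,"dy":0,"dz":0,"ax":0,"ay":0,"az":0,"claw":85},{"dx":0,"dy":0,"dz":0,"ax":0,"ay":0,"az":0,"claw":85}]'
python3 - <<'E'
from h import *
s,p,_=cur();print(p)
f=eyes.grab_frame("wrist"); cv2.imwrite("pics/w6.png",f["image"])
for x in blobs(f,(4,100,100),(28,255,255),50): print(x, (plane(f,*x[0],.148)*1000).round(1))
E
```

```text
clock: 6.6
position: [0.41, 0.3048, 0.2601]
tool_rot: [3.141, 0.0, 0.64]
force: [-0.0, 0.0, 0.1]
grip_width: 0.0849
clock: 7.02
position: [0.4104, 0.3042, 0.2601]
tool_rot: [3.142, 0.0, 0.638]
force: [0.4, -0.5, -0.0]
grip_width: 0.0851
[0.4104106  0.30420424 0.26011629]
(array([318.4, 220.6]), array([303, 216,  32,  13, 149], dtype=int32)) [403.4 315.8 148. ]
```

View pics/w6.png

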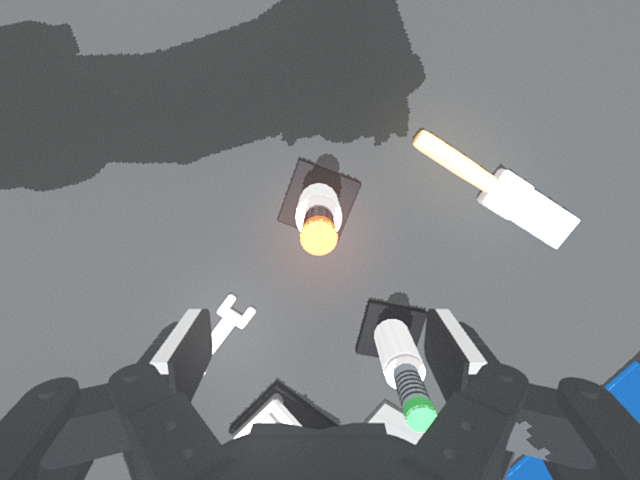

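Run:
```python
from h import *
f=eyes.grab_frame("wrist")
m=cv2.inRange(cv2.cvtColor(f["image"],cv2.COLOR_BGR2HSV),(4,60,120),(35,255,255))
m[:215]=0;m[265:]=0;m[:,:290]=0;m[:,350:]=0
c=max(cv2.findContours(m,0,2)[0],key=cv2.contourArea);(u,v),r=cv2.minEnclosingCircle(c);print(u,v,r,cv2.boundingRect(c))
crop(f,280,180,80,80,7,"pics/w6c.png")
for uv in ((u,v),(318.5,237)): print((plane(f,*uv,.148)*1000).round(1))
g=plane(f,318.5,237,.148)
go([g[0],g[1],.097],down(.64))
```

```text
318.34356689453125 235.5139617919922 20.03476333618164 (299, 216, 40, 40)
[409.9 307.1 148. ]
[410.6 306.3 148. ]
d [  1.3  -1.3 163.1] a [ 0.   -0.   -0.06] rows>= 3.9
```

View pics/w6c.png

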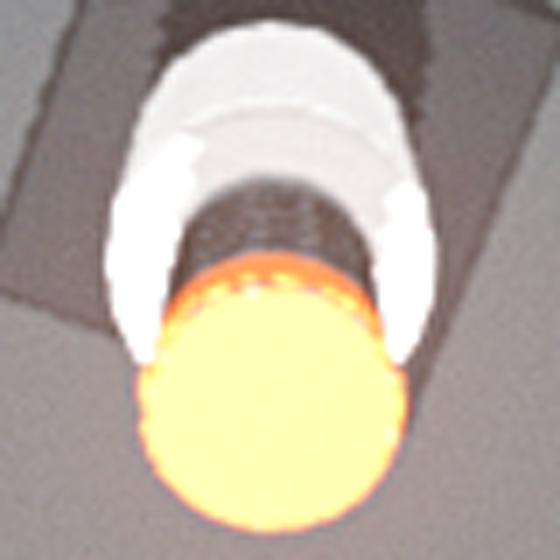

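```bash
python3 -m pendant '[{"dx":1,"dy":-1,"dz":35,"ax":0,"ay":0,"az":0,"claw":85},{"dx":1,"dy":-1,"dz":70,"ax":0,"ay":0,"az":0,"claw":85},{"dx":1,"dy":-1,"dz":105,"ax":0,"ay":0,"az":0,"claw":85},{"dx":1,"dy":-1,"dz":135,"ax":0,"ay":0,"az":0,"claw":85},{"dx":1,"dy":-1,"dz":155,"ax":0,"ay":0,"az":0,"claw":85},{"dx":1,"dy":-1,"dz":162,"ax":0,"ay":0,"az":0,"claw":85},{"dx":1,"dy":-1,"dz":162,"ax":0,"ay":0,"az":0,"claw":85},{"dx":1,"dy":-1,"dz":162,"ax":0,"ay":0,"az":0,"claw":85}]'
python3 - <<'E'
from h import *
s,p,_=cur();print(p,s["force"],s["moment"])
f=eyes.grab_frame("scene"); crop(f,380,220,110,110,5.5,"pics/g_scene.png")
f=eyes.grab_frame("side"); crop(f,215,300,120,120,5,"pics/g_side.png")
E
```

```text
clock: 7.78
position: [0.4106, 0.3065, 0.0989]
tool_rot: [-3.141, -0.001, 0.639]
force: [0.3, 0.1, 0.6]
grip_width: 0.0849
[0.41057152 0.30647507 0.09891842] [0.31556032 0.14381665 0.61126449] [ 0.00227107 -0.01923844  0.02943876]
```

View pics/g_scene.png

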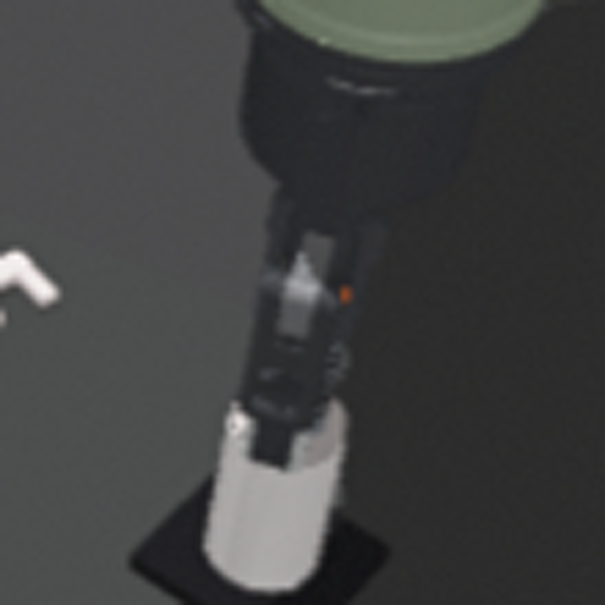

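View pics/g_side.png

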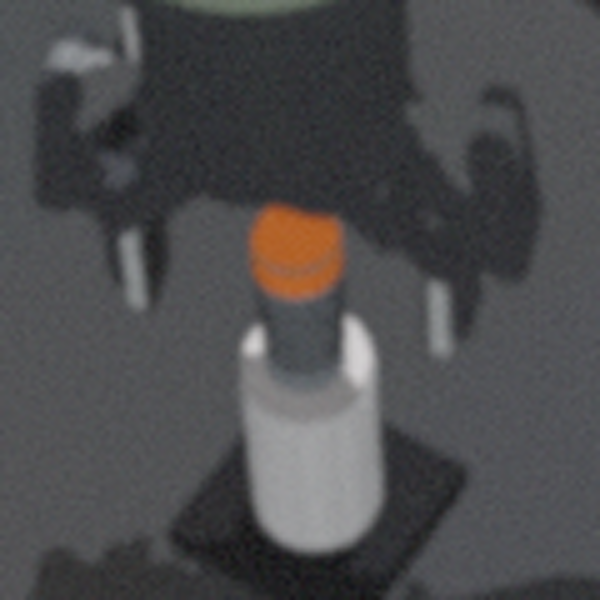

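```bash
python3 -m pendant '[{"dx":0,"dy":0,"dz":0,"ax":0,"ay":0,"az":0,"claw":0},{"dx":0,"dy":0,"dz":0,"ax":0,"ay":0,"az":0,"claw":0},{"dx":0,"dy":0,"dz":0,"ax":0,"ay":0,"az":0,"claw":0},{"dx":0,"dy":0,"dz":0,"ax":0,"ay":0,"az":0,"claw":0},{"dx":0,"dy":0,"dz":0,"ax":0,"ay":0,"az":0,"claw":0},{"dx":0,"dy":0,"dz":0,"ax":0,"ay":0,"az":0,"claw":0},{"dx":0,"dy":0,"dz":0,"ax":0,"ay":0,"az":0,"claw":0},{"dx":0,"dy":0,"dz":0,"ax":0,"ay":0,"az":0,"claw":0}]' 60
```

```text
clock: 8.55
position: [0.4104, 0.306, 0.0984]
tool_rot: [3.141, -0.0, 0.639]
force: [-1.8, -1.6, 5.3]
grip_width: 0.0249
```

```bash
python3 -m pendant '[{"dx":0,"dy":0,"dz":-10,"ax":0,"ay":0,"az":0,"claw":0},{"dx":0,"dy":0,"dz":-30,"ax":0,"ay":0,"az":0,"claw":0},{"dx":0,"dy":0,"dz":-60,"ax":0,"ay":0,"az":0,"claw":0},{"dx":0,"dy":0,"dz":-90,"ax":0,"ay":0,"az":0,"claw":0},{"dx":0,"dy":0,"dz":-115,"ax":0,"ay":0,"az":0,"claw":0},{"dx":0,"dy":0,"dz":-130,"ax":0,"ay":0,"az":0,"claw":0},{"dx":0,"dy":0,"dz":-130,"ax":0,"ay":0,"az":0,"claw":0},{"dx":0,"dy":0,"dz":-130,"ax":0,"ay":0,"az":0,"claw":0}]'
python3 - <<'E'
from h import *
s,p,_=cur();print(p,s["force"],s["moment"],s["grip_width"])
f=eyes.grab_frame("scene"); cv2.imwrite("pics/l_scene.png",f["image"]); crop(f,370,170,120,160,3.7,"pics/l_scenec.png")
f=eyes.grab_frame("side"); crop(f,200,220,150,200,3,"pics/l_side.png")
f=eyes.grab_frame("wrist"); cv2.imwrite("pics/l_w.png",f["image"])
E
```

```text
clock: 9.22
position: [0.4105, 0.306, 0.2288]
tool_rot: [3.141, -0.001, 0.639]
force: [-0.3, -0.0, -2.9]
grip_width: 0.0252
[0.41048427 0.30598939 0.22883352] [-0.30248159 -0.04323059 -2.87974343] [-0.04862009 -0.04224002 -0.02519158] 0.02521652016460267
```

View pics/l_scenec.png

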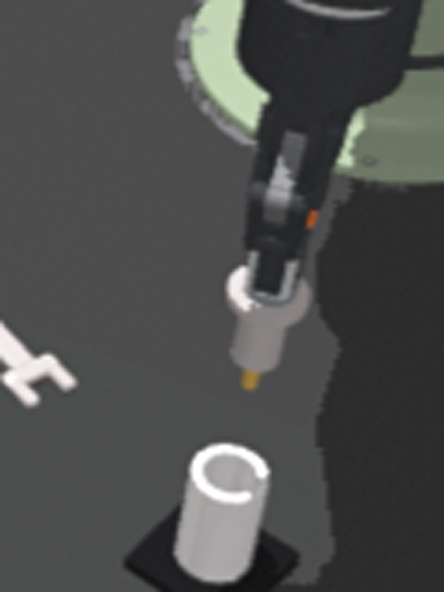

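View pics/l_side.png

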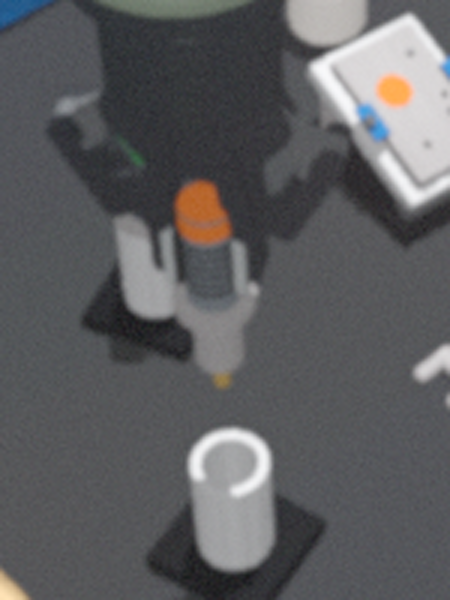

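View pics/l_w.png

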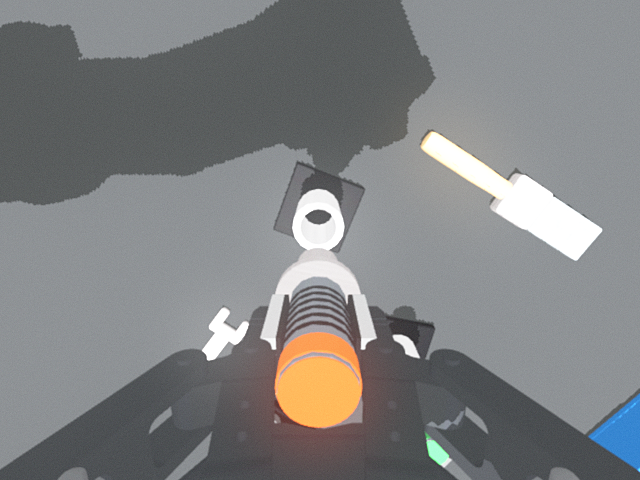

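Run:
```python
from h import *
A=eyes.grab_frame("scene");B=eyes.grab_frame("side")
s,p,Rt=cur()
pr=p+Rt.apply([0,0,.0824]); tp=p+Rt.apply([0,0,-.0496])
print("pred tip",proj(A,pr),proj(B,pr),"top B",proj(B,tp))
for f,n in((A,"scene"),(B,"side")):
    u,v=map(int,proj(f,pr)); print(n,u-30,v-35); crop(f,u-30,v-35,60,60,10,f"pics/tip_{n}.png")
```

```text
pred tip (np.float64(436.8496316323924), np.float64(274.1207537039369)) (np.float64(273.0834853690673), np.float64(347.82026517707357)) top B (np.float64(267.5552570785716), np.float64(287.1114822078204))
scene 406 239
side 243 312
```

View pics/tip_scene.png

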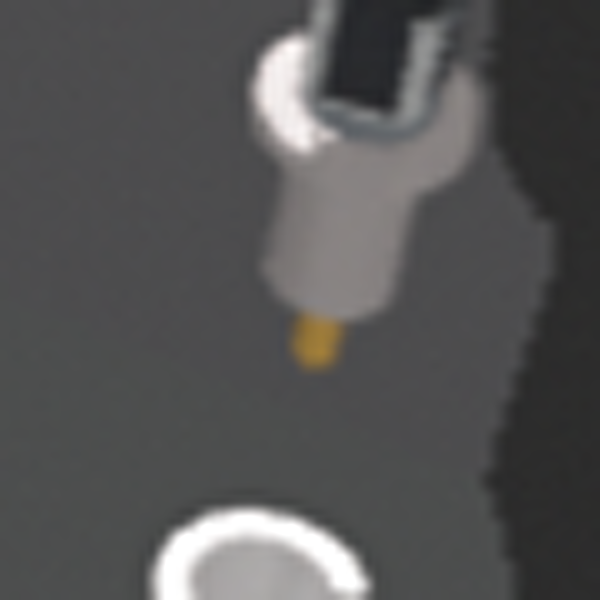

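View pics/tip_side.png

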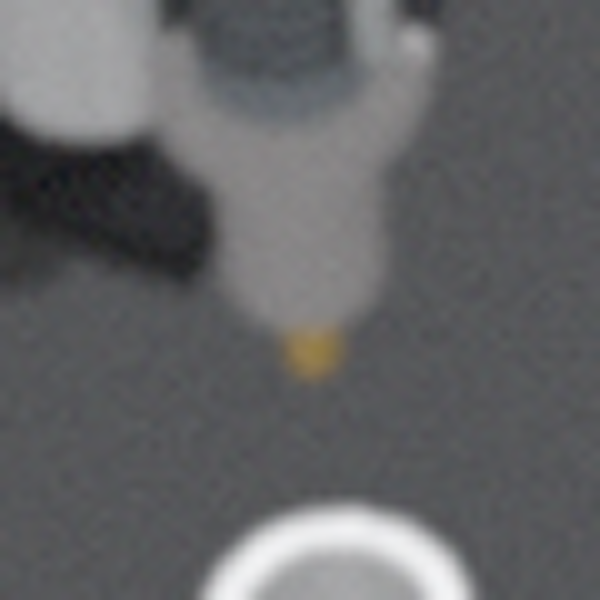

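```bash
cat >> h.py <<'E'
az=np.radians(-5.4);t=np.radians(20)
N=np.array([-np.sin(t)*np.cos(az),-np.sin(t)*np.sin(az),np.cos(t)])
U=np.array([np.cos(t)*np.cos(az),np.cos(t)*np.sin(az),np.sin(t)])
RT=R.from_matrix(np.column_stack([U,np.cross(-N,U),-N]))
SPOT=np.array([.568,.0385,.0625])
E
python3 - <<'E'
from h import *
print(N,RT.as_euler("xyz"))
go(SPOT+N*.135,RT)
E
```

```text
[-0.34050225  0.03218694  0.93969262] [ 3.14159265 -0.34906585 -0.09424778]
d [-67.  277.9  38. ] a [-7.32 19.18 41.62] rows>= 6.9
```

```bash
python3 -m pendant '[{"dx":-7,"dy":28,"dz":-10,"ax":-0.7,"ay":1.9,"az":4.2,"claw":0},{"dx":-14,"dy":56,"dz":-10,"ax":-1.5,"ay":3.8,"az":8.3,"claw":0},{"dx":-21,"dy":84,"dz":-10,"ax":-2.2,"ay":5.8,"az":12.5,"claw":0},{"dx":-28,"dy":112,"dz":-10,"ax":-2.9,"ay":7.7,"az":16.7,"claw":0},{"dx":-35,"dy":140,"dz":-10,"ax":-3.7,"ay":9.6,"az":20.8,"claw":0},{"dx":-42,"dy":168,"dz":-5,"ax":-4.4,"ay":11.5,"az":25,"claw":0},{"dx":-49,"dy":198,"dz":5,"ax":-5.1,"ay":13.4,"az":29.1,"claw":0},{"dx":-55,"dy":228,"dz":15,"ax":-5.9,"ay":15.3,"az":33.3,"claw":0},{"dx":-61,"dy":255,"dz":27,"ax":-6.6,"ay":17.3,"az":37.5,"claw":0},{"dx":-67,"dy":278,"dz":38,"ax":-7.3,"ay":19.2,"az":41.6,"claw":0}]'
python3 -m pendant '[{"dx":0,"dy":0,"dz":0,"ax":0,"ay":0,"az":0,"claw":0},{"dx":0,"dy":0,"dz":0,"ax":0,"ay":0,"az":0,"claw":0},{"dx":0,"dy":0,"dz":0,"ax":0,"ay":0,"az":0,"claw":0},{"dx":0,"dy":0,"dz":0,"ax":0,"ay":0,"az":0,"claw":0}]'
python3 - <<'E'
from h import *
go(SPOT+N*.105,RT); s,p,_=cur(); print(s["force"],s["grip_width"])
A=eyes.grab_frame("scene");B=eyes.grab_frame("side")
crop(A,240,170,120,120,5,"pics/h_scene.png");crop(B,270,170,120,120,5,"pics/h_side.png")
E
```

```text
clock: 10.3
position: [0.5226, 0.041, 0.1892]
tool_rot: [-3.139, -0.351, -0.099]
force: [1.1, -0.7, -2.6]
grip_width: 0.0248
clock: 10.63
position: [0.5226, 0.0439, 0.1903]
tool_rot: [-3.14, -0.351, -0.093]
force: [0.5, -0.4, -1.8]
grip_width: 0.0246
d [-0.8  1.2 30.8] a [-0.12 -0.09  0.07] rows>= 0.7
[ 0.546935   -0.35785343 -1.82973398] 0.024572036155658495
```

View pics/h_scene.png

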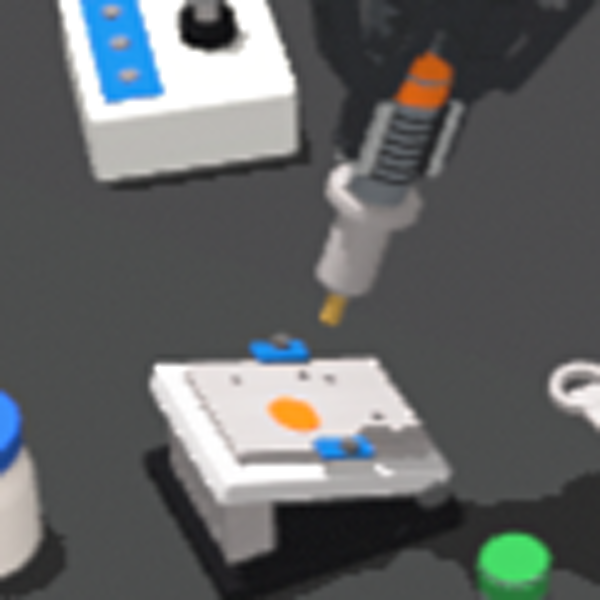

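View pics/h_side.png

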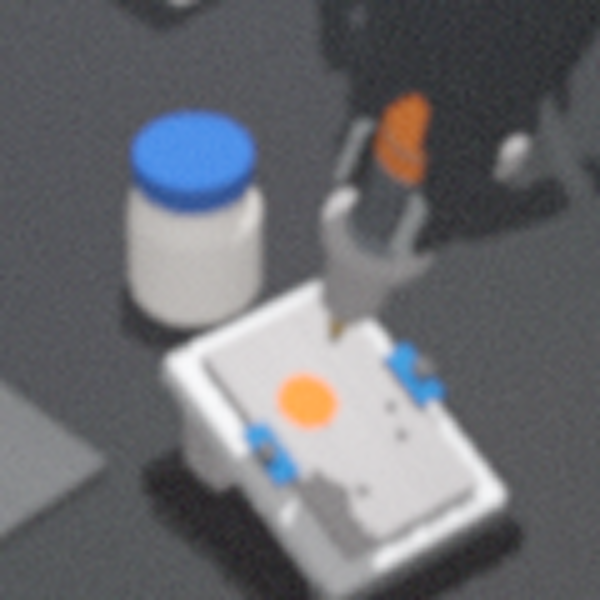

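Run:
```python
from h import *
A=eyes.grab_frame("scene");B=eyes.grab_frame("side"); s,p,Rt=cur()
ca=lambda u,v:(240+(u+.5)/5-.5,170+(v+.5)/5-.5); cb=lambda u,v:(270+(u+.5)/5-.5,170+(v+.5)/5-.5)
def nrm(f,a,b):
    n=np.cross(ray(f,*a)[1],ray(f,*b)[1]);return n/np.linalg.norm(n)
nA=nrm(A,ca(331,317),ca(421,106));nB=nrm(B,cb(338,328),cb(400,174))
d=np.cross(nA,nB);d/=np.linalg.norm(d);d*=np.sign(d[2])
print("axis",d.round(3),"angle to N",np.degrees(np.arccos(d@N)),"in tool",Rt.inv().apply(d).round(3), "-toolz vs N",np.degrees(np.arccos(-Rt.apply([0,0,1])@N)))
x,r=tri([ray(A,*ca(330,321)),ray(B,*cb(337,333))]);print("tip",x.round(4),r,"in tool",(Rt.inv().apply(x-p)*1000).round(1), "rel spot U,N,lat",((x-SPOT)@U*1000).round(1),((x-SPOT)@N*1000).round(1),((x-SPOT)@np.cross(N,U)*1000).round(1))
```

```text
axis [-0.348  0.087  0.934] angle to N 3.172470180610135 in tool [-0.012 -0.055 -0.998] -toolz vs N 0.13795980918709566
tip [0.5492 0.0406 0.1111] [np.float64(0.00039751745348515504), np.float64(0.0003975174534851643)] in tool [-2.   0.4 83.7] rel spot U,N,lat -1.1 52.1 0.3
```

Run:
```python
from h import *
A=eyes.grab_frame("scene");B=eyes.grab_frame("side"); s,p,Rt=cur()
crop(A,295,175,42,62,9.6,"pics/ax_scene.png");crop(B,325,180,42,62,9.6,"pics/ax_side.png")
for zz in (.083,.065,.035,.013,-.02,-.045,-.05):
    q=p+Rt.apply([0,0,zz]);a=proj(A,q);b=proj(B,q)
    print(zz,((np.array(a)+.5-[295,175])*9.6-.5).round(0),((np.array(b)+.5-[325,180])*9.6-.5).round(0))
```

```text
0.083 [ 99. 566.] [112. 537.]
0.065 [122. 502.] [134. 488.]
0.035 [162. 393.] [171. 405.]
0.013 [192. 312.] [200. 341.]
-0.02 [238. 186.] [244. 241.]
-0.045 [274.  88.] [280. 162.]
-0.05 [281.  68.] [287. 146.]
```

View pics/ax_scene.png

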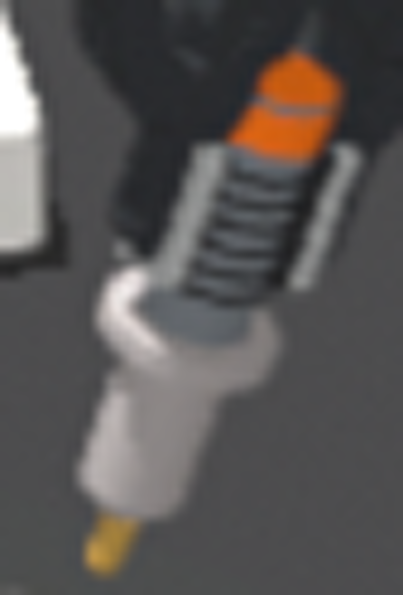

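View pics/ax_side.png

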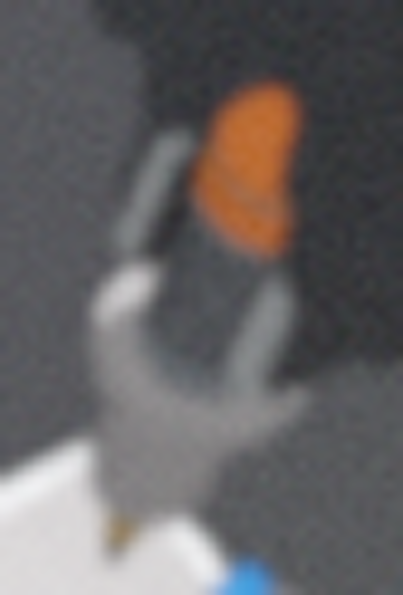

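```bash
sed -i 's/^SPOT=.*/SPOT=np.array([.5685,.0384,.0625])/' h.py
python3 - <<'E'
from h import *
go(SPOT+N*.090,RT); s,p,_=cur(); print(s["clock"],s["force"],(p-SPOT)@N)
E
```

```text
d [-0.3  0.5 45.9] a [-0.08 -0.1  -0.  ] rows>= 1.1
10.9333 [-0.45684953 -0.5249327  -2.05257727] 0.13590203726183048
```

```bash
python3 -m pendant '[{"dx":-0.3,"dy":0.5,"dz":12,"ax":0,"ay":0,"az":0,"claw":0},{"dx":-0.3,"dy":0.5,"dz":24,"ax":0,"ay":0,"az":0,"claw":0},{"dx":-0.3,"dy":0.5,"dz":35,"ax":0,"ay":0,"az":0,"claw":0},{"dx":-0.3,"dy":0.5,"dz":42,"ax":0,"ay":0,"az":0,"claw":0},{"dx":-0.3,"dy":0.5,"dz":46,"ax":0,"ay":0,"az":0,"claw":0},{"dx":-0.3,"dy":0.5,"dz":46,"ax":0,"ay":0,"az":0,"claw":0},{"dx":-0.3,"dy":0.5,"dz":46,"ax":0,"ay":0,"az":0,"claw":0},{"dx":-0.3,"dy":0.5,"dz":46,"ax":0,"ay":0,"az":0,"claw":0}]'
python3 - <<'E'
from h import *
s,p,Rt=cur(); print(s["force"],(s["force"]@N).round(2),(p-SPOT)@N, (p-SPOT)@U,(p-SPOT)@np.cross(N,U))
A=eyes.grab_frame("scene");B=eyes.grab_frame("side")
crop(A,265,205,70,70,8,"pics/i_scene.png");crop(B,300,210,70,70,8,"pics/i_side.png")
W=eyes.grab_frame("wrist");cv2.imwrite("pics/i_w.png",W["image"])
print(cur()[0]["force"]@N)
E
```

```text
clock: 11.6
position: [0.538, 0.0412, 0.1473]
tool_rot: [-3.14, -0.351, -0.095]
force: [-1.1, -0.4, -2.0]
grip_width: 0.0245
[-1.13087013 -0.40163925 -2.00264516] -1.51 0.09019007014966703 0.00019906185010634315 -0.0001307525606729233
-1.8219640260545398
```

View pics/i_scene.png

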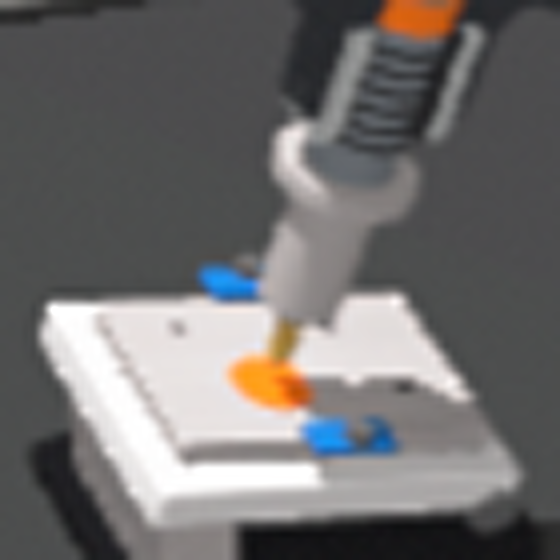

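View pics/i_side.png

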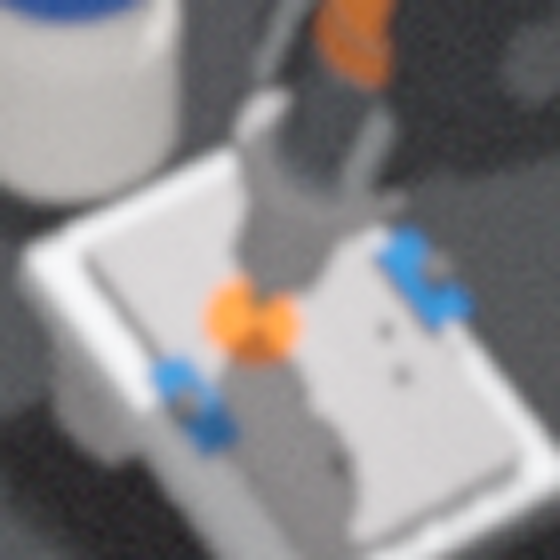

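View pics/i_w.png

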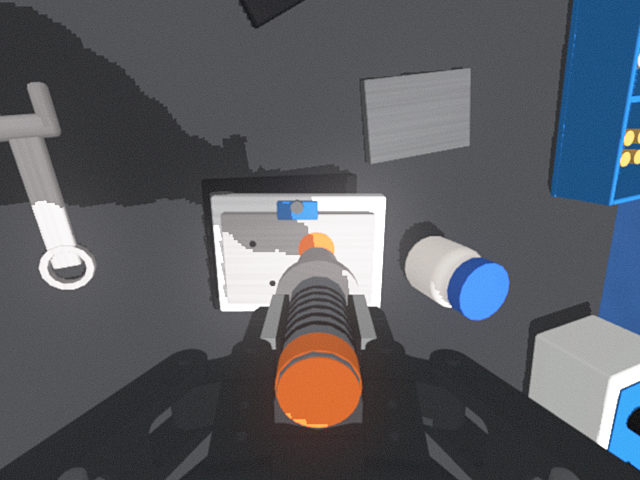

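```bash
python3 -m pendant '[{"dx":0,"dy":0,"dz":2,"ax":0,"ay":0,"az":0,"claw":0},{"dx":0,"dy":0,"dz":4,"ax":0,"ay":0,"az":0,"claw":0},{"dx":0,"dy":0,"dz":5,"ax":0,"ay":0,"az":0,"claw":0},{"dx":0,"dy":0,"dz":5,"ax":0,"ay":0,"az":0,"claw":0}]'
cat > st.py <<'E'
from h import *
s,p,Rt=cur();print(s["clock"],"F.N",(s["force"]@N).round(2),"dist",((p-SPOT)@N*1000).round(2),"lat",((p-SPOT)@U*1000).round(2),((p-SPOT)@np.cross(N,U)*1000).round(2),"ang",np.degrees(np.arccos(-Rt.apply([0,0,1])@N)).round(2),"grip",s["grip_width"]*1000)
E
python3 st.py
python3 -m pendant '[{"dx":0,"dy":0,"dz":1,"ax":0,"ay":0,"az":0,"claw":0},{"dx":0,"dy":0,"dz":1.5,"ax":0,"ay":0,"az":0,"claw":0},{"dx":0,"dy":0,"dz":1.5,"ax":0,"ay":0,"az":0,"claw":0}]' >/dev/null; python3 st.py
python3 -m pendant '[{"dx":0,"dy":0,"dz":1,"ax":0,"ay":0,"az":0,"claw":0},{"dx":0,"dy":0,"dz":1.5,"ax":0,"ay":0,"az":0,"claw":0},{"dx":0,"dy":0,"dz":1.5,"ax":0,"ay":0,"az":0,"claw":0}]' >/dev/null; python3 st.py
```

```text
clock: 12.08
position: [0.5395, 0.0409, 0.1418]
tool_rot: [-3.14, -0.35, -0.095]
force: [-0.1, 0.7, -2.0]
grip_width: 0.0246
12.0833 F.N -1.88 dist 84.51 lat -0.19 -0.27 ang 0.09 grip 24.552930980497532
12.3333 F.N -0.68 dist 83.19 lat -0.05 -0.18 ang 0.11 grip 24.56573290995417
12.5833 F.N 1.18 dist 81.7 lat -0.03 -0.2 ang 0.11 grip 24.834529003924
```

```bash
cat > st2.py <<'E'
from h import *
import numpy as np
F=[]
for i in range(4):
    f=eyes.grab_frame("side"); F.append(cur()[0]["force"]@N)
print("mean F.N",np.mean(F).round(2),np.std(F).round(2)); exec(open("st.py").read())
E
python3 st2.py
python3 -m pendant '[{"dx":0,"dy":0,"dz":1,"ax":0,"ay":0,"az":0,"claw":0},{"dx":0,"dy":0,"dz":2,"ax":0,"ay":0,"az":0,"claw":0},{"dx":0,"dy":0,"dz":2,"ax":0,"ay":0,"az":0,"claw":0}]' >/dev/null; python3 st2.py
```

```text
mean F.N 0.91 0.61
12.7833 F.N 1.03 dist 81.79 lat -0.05 -0.17 ang 0.11 grip 24.432156498136457
mean F.N 1.19 0.38
13.2333 F.N 0.68 dist 79.77 lat -0.04 -0.19 ang 0.11 grip 24.576889670072998
```

```bash
python3 -m pendant '[{"dx":0,"dy":0,"dz":1,"ax":0,"ay":0,"az":0,"claw":0},{"dx":0,"dy":0,"dz":2.2,"ax":0,"ay":0,"az":0,"claw":0},{"dx":0,"dy":0,"dz":2.2,"ax":0,"ay":0,"az":0,"claw":0},{"dx":0,"dy":0,"dz":2.2,"ax":0,"ay":0,"az":0,"claw":0}]' >/dev/null; python3 st2.py;python3 st2.py
python3 - <<'E'
from h import *
A=eyes.grab_frame("scene");B=eyes.grab_frame("side"); s,p,Rt=cur()
crop(A,275,205,50,60,10,"pics/j_scene.png");crop(B,305,215,50,60,10,"pics/j_side.png")
for zz in (.0772,.064,.058):
    q=p+Rt.apply([0,0,zz]);print(zz,((np.array(proj(A,q))+.5-[275,205])*10-.5).round(0),((np.array(proj(B,q))+.5-[305,215])*10-.5).round(0))
E
```

```text
mean F.N 2.49 0.45
13.7667 F.N 2.26 dist 77.6 lat -0.02 -0.2 ang 0.11 grip 24.754507464860822
mean F.N 2.12 0.15
13.9667 F.N 2.11 dist 77.6 lat 0.0 -0.19 ang 0.12 grip 24.57846882408884
0.0772 [234. 475.] [259. 349.]
0.064 [251. 429.] [274. 314.]
0.058 [259. 407.] [281. 299.]
```

View pics/j_scene.png

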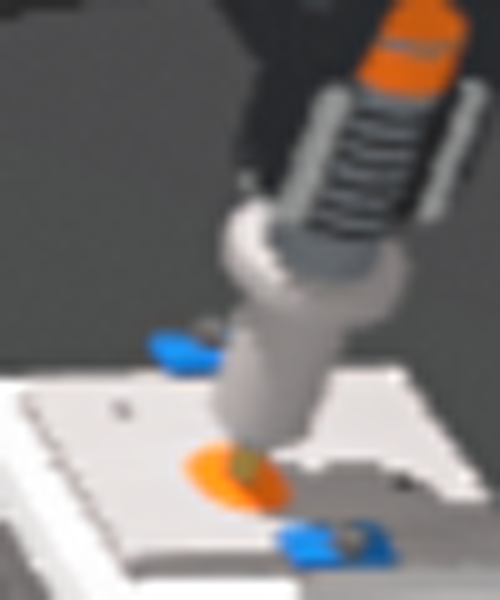

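View pics/j_side.png

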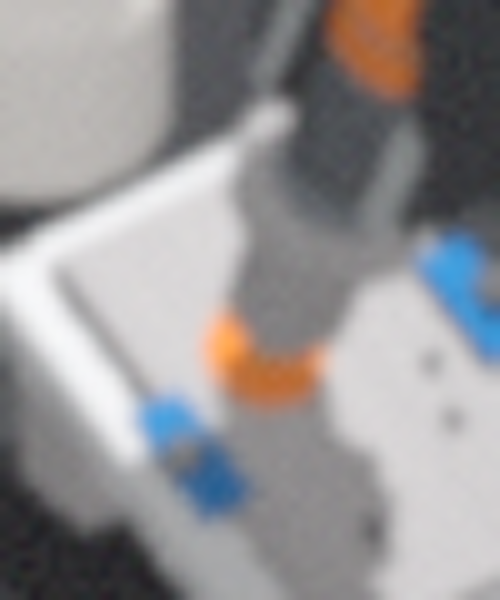

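Run:
```python
from h import *
g=cv2.cvtColor(cv2.imread("pics/ax_scene.png"),cv2.COLOR_BGR2GRAY).astype(float)
L=[];Rr=[]
for y in range(400,475,5):
    r=g[y,40:290]; m=r>110; xs=np.where(m)[0]+40
    def sub(i): # subpixel crossing 115
        a,b=g[y,i-1],g[y,i]; return i-1+(115-a)/(b-a) if a!=b else i
    L.append((y,xs.min()));Rr.append((y,xs.max()))
L=np.array(L,float);Rr=np.array(Rr,float)
print(L[::4],Rr[::4]); print(np.polyfit(*L.T,1),np.polyfit(*Rr.T,1))
```

```text
[[400. 102.]
 [420.  95.]
 [440.  87.]
 [460.  81.]] [[400. 214.]
 [420. 209.]
 [440. 200.]
 [460. 191.]]
[ -0.33285714 234.32619048] [ -0.38142857 367.52142857]
```

```bash
python3 - <<'E'
from h import *
A=eyes.grab_frame("scene");cv2.imwrite("pics/final.png",A["image"])
E
python3 -m pendant '[{"dx":0,"dy":0,"dz":0,"ax":0,"ay":0,"az":0,"claw":0},{"dx":0,"dy":0,"dz":0,"ax":0,"ay":0,"az":0,"claw":0},{"dx":0,"dy":0,"dz":0,"ax":0,"ay":0,"az":0,"claw":0},{"dx":0,"dy":0,"dz":0,"ax":0,"ay":0,"az":0,"claw":0},{"dx":0,"dy":0,"dz":0,"ax":0,"ay":0,"az":0,"claw":0},{"dx":0,"dy":0,"dz":0,"ax":0,"ay":0,"az":0,"claw":0}]'; python3 st2.py
```

```text
clock: 14.62
position: [0.5421, 0.0407, 0.1354]
tool_rot: [-3.14, -0.351, -0.095]
force: [-1.2, 1.0, 1.8]
grip_width: 0.0246
mean F.N 2.12 0.65
14.8167 F.N 2.9 dist 77.55 lat -0.02 -0.2 ang 0.11 grip 24.621539706803304
```

View pics/final.png

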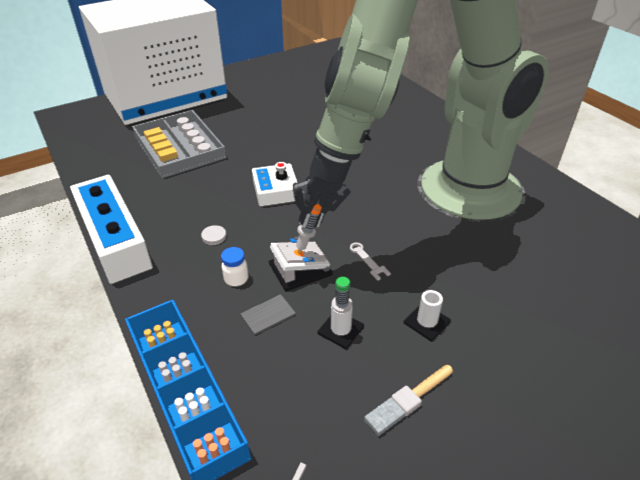

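The final picture shows the probe on the dot near (300,252). The stand is empty and the bystanders are where they started. The force and pose are steady, so I'm handing in.

```bash
python3 -c "
from workcell import job_done
print(job_done())"
```

```text
the job is handed in; nothing more can be done
None
```

I pressed the plunger to its stop: the fingertips read z = 0.0729 m and the force jumped to 18 N. The side picture then showed it back up. I lifted the orange probe from its stand and set it square on the dot, and it was still held there when I handed in at about 14.8 s.

- **Position:** the scene view put the tip within about 1 mm of the dot's centre; the side view could not confirm this because the barrel hid the tip. The measured pose was within 0.2 mm of my own estimate of the dot, itself good to about 2 mm.
- **Squareness:** the tool axis was 0.1° off the face normal I worked out. The probe's edges in the scene view, taken while hovering, matched the tool axis to about 1°.
- **Push:** the tip was pushing back with about 3.9–4.2 N. The tool had gone about 6 mm past first contact, which is about half-way in.
- **Bystanders:** all looked unmoved in the last scene picture.

**Checks that disagreed:**
- One two-view estimate put the probe 3° off square. I discarded it because the fingers were hiding part of the cap.
- Estimates of the specimen's slope direction ranged from −4° to −7° (two rougher plane fits gave −14°). I used −5.4°, where an error of a degree or two tilts the probe by well under 1°.
- Single force readings were noisy by about 0.5 N.

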